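# Light up a jade slab for inspection

### The job

Lay the pale green jade slab flat on the white light box, centred on the lit amber window and lined up lengthwise with it, setting it down gently rather than dropping it, and let go. Then turn the yellow knob on the sloping panel clockwise until its pointer is on the green mark, and let go; do not touch or turn the other four knobs, and leave the other things on the table where they are.

Things in the scene. Friction and masses are not known exactly. Their poses are not given: they have to be found in the camera images.
- slab: the pale green jade slab with two thin darker veins, a loose flat block 110 x 46 x 20 mm (x along its length, y across, z up), about 0.3 kg; origin at the centre of its underside. It starts flat on the table.
- stage: fixed white light box 150 x 90 mm and 40 mm high, flat on top, with a rubber foot; its long side is x, z is up; origin at the centre of its underside. It stands at one of two places left of the console, the slab at the other.
- window (a point): centre of the lit amber window (76 mm along x by 22 mm along y, flush) in the light box's flat top, 40 mm above the table; axes as the light box.
- console: fixed grey control console 380 mm wide (y) and 150 mm deep, its top a flat panel sloping at 35 degrees, low edge (43 mm high) towards the robot, high edge 147 mm; origin on the table under the panel's middle; x points away from the robot side, z up. Five bar knobs stand in one row along y, 72 mm apart, on the panel's middle line, in any order of colours.
- lamp_base: mount of the YELLOW knob (lamp brightness): dark collar, 32 mm radius, 6 mm thick, on the panel, ringed by white ticks every 0.3 rad. Origin on the panel surface on the knob's axis; its z is that axis, square off the sloping panel; x points straight up the slope, y to the left along the row.
- lamp_grip (a point): on the yellow knob's axis, 38 mm above the panel (axes turn with the knob: x to the pointer end, z along the axis). The knob is a disc of 24 mm radius, 6 to 14 mm above the panel, carrying a bar grip 14 mm thick and 60 mm long (26 mm behind the axis, 34 mm ahead to the pointer end), 14 to 52 mm above the panel. A dark line on top of the bar marks the pointer end.
- lamp_mark (a point): middle of the wide green mark (10 mm wide, flat) on the panel beside the yellow knob, 42 mm from its axis, 0.6 rad clockwise of straight up the slope.
- lamp (a joint): turn of the yellow knob in rad, 0 to 2.4, growing clockwise looking onto the panel. The pointer's angle from lamp_base x (up the slope), anticlockwise positive, is 0.9 minus this value; at 1.5 it points at the middle of the green mark. Starts at 0.05 to 0.5. Stays where it is left; friction about 0.06 N m.
- blue_base: mount of the blue knob, a neighbour that must be left alone; same shape, sizes and axes as the yellow one's, without the green mark; a white line marks its pointer end.
- blue_tip (a point): pointer end of the blue knob's bar, 34 mm from its axis, 33 mm above the panel.
- red_base: mount of the red knob, a neighbour that must be left alone; same shape, sizes and axes as the yellow one's, without the green mark; a white line marks its pointer end.
- red_tip (a point): pointer end of the red knob's bar, 34 mm from its axis, 33 mm above the panel.
- white_base: mount of the white knob, a neighbour that must be left alone; same shape, sizes and axes as the yellow one's, without the green mark; a dark line marks its pointer end.
- white_tip (a point): pointer end of the white knob's bar, 34 mm from its axis, 33 mm above the panel.
- black_base: mount of the black knob, a neighbour that must be left alone; same shape, sizes and axes as the yellow one's, without the green mark; a white line marks its pointer end.
- black_tip (a point): pointer end of the black knob's bar, 34 mm from its axis, 33 mm above the panel.
- chunk1: bystander, loose: dark green jade chunk 100 x 60 x 45 mm; origin at the middle of its underside.
- chunk2: bystander, loose: dark green jade chunk 85 x 55 x 40 mm; origin at the middle of its underside.
- chunk3: bystander, loose: mid green jade chunk 80 x 60 x 35 mm; origin at the middle of its underside.
- cutslab: bystander, loose: mid green, darker cut slab 120 x 60 x 16 mm, not the one to inspect; origin at the middle of its underside.
- jar: bystander, loose: closed jar with a white cap, 68 mm across, 75 mm tall; origin at the middle of its underside.
- torch: bystander, loose: black torch with metal head, 130 mm long, 38 mm thick; origin at the middle of its underside.

How it is judged:
By the outcome, as a careful person would: the job done as asked, in the order asked, and still so for the second after the job is handed in, with the robot touching nothing.
It also fails if it takes over 54 s, if anything falls off the work surface, if the arm or the gripper's body presses on something with over 40 N, if the wrist force passes 120 N, or if a joint passes its speed limit or range.

### The arm

A 6-joint arm with a two-finger parallel gripper is mounted at the origin on the work surface. World frame = base frame: x ahead of the robot, y to its left, z up, the work surface at z = 0. Lengths are in m, angles in rad, forces in N, time in s.
With the tool pointing down it reaches from about 0.275 to 0.85 m from the base axis. Payload 19 kg.
Tool frame: the origin (TCP) lies midway between the tips of the shut fingers; the grasp point (between the pads) lies 19 mm behind it; x points along the fingers, y is the direction in which the jaws open and shut, and the axes are right-handed (so a half turn about x gives the same grasp; the last joint's range is limited). The gripper opens to 85 mm and grips with 20 to 120 N. Pads are 22 mm wide; open, the fingers measure 114 mm over their backs; the gripper's body (76 mm by 85 mm) begins 54 mm behind the grasp point. The pads swing forward as they close: fully open they stand 13 mm farther back than shut.
Start: joints at [-1.261, 0.15, 1.437, -0, 1.554, -0.134], TCP at [0.247, -0.519, 0.231] pointing down, gripper open.
Joint ranges: [-2.8, 2.8], [-0.68, 2.1], [0.12, 2.68], [-1.39, 4.53], [0.16, 2.79], [-2.81, 2.81]. Speed limits (rad/s): [1.89, 1.89, 2.22, 3.01, 3.01, 3.01].

### API

Orientations are given as a unit quaternion [x, y, z, w].
In Python, from workcell import ctrl, read_camera, get_calibration, job_done gives the robot as it stands. The module is installed in compiled form; this text tells all that it offers.
- The arm moves only by the tool apply_moves, never from a script. Its argument "steps" is a list of rows, each a list of 7 numbers: the finger opening in cm, from 0 to 8.54, then the shift along the tool's x, y, z in cm, then the turn, a rotation vector about the tool's x, y, z in degrees. A call has 1 to 5 rows; each row is the pose to reach, as a shift and turn from the pose commanded when the call began, along the tool's axes at that moment; what a row does not reach only later rows make up. A row lasts 1/8 s, in which the tool goes at most 62.5 mm and 10.7 degrees, less where a joint would pass 70% of its speed; a pose out of reach is approached as far as the arm can. A call with a gripper value outside its range is refused whole. The fingers move at their own pace and stop on an object; "squeeze" is the grip in N (left out, the last holds). Time passes only in rows, so rows that repeat a pose let the fingers close. It gives the time, the measured TCP pose, the force and the opening at its end, in the units of the state.
- ctrl.sense(): the state, without advancing time (a new reading comes with each control period).
- read_camera(name): name is "scene" or "top" or "wrist"; returns the picture (420x560x3 uint8, red, green, blue); there is no depth.
- get_calibration(name): a dict with "fx", "fy", "cx", "cy" (pixels), "world_from_camera" (4x4, takes a point from camera to world coordinates). Camera axes: x right, y up, looking along -z (the intrinsics and any distortion apply to the point x, -y, -z); pixel columns grow to the right and rows downward; lengths in m; the calibration is good to about 2 mm. A picture is of the moment at which its call begins: read the wrist's pose just before it. get_calibration takes no time and is no camera call; for the wrist camera it gives the pose at the moment of the call.
- job_done(): hands the job in, once; it reports no verdict.
The state is a dict: "t": time; "joints": joint angles; "joint_vel": joint speeds; "tau": joint torques, N m; "eef_pos": TCP position; "tcp_rot": TCP orientation; "force": force on the tool from outside, world axes, zero at the start; "moment": the same for the moment, N m; "grip_width": opening from 0.0 (shut) to 1.0 (fully open).
Only numpy, scipy, OpenCV 4.12 (cv2) and the standard library are available. Lean on these libraries where they do the work, as an engineer would, in place of code of your own. Each camera call takes 0.05 s, during which the arm holds its last target. There are 200 camera calls.

## Working session

There is one attempt and no reset: what is moved stays moved. The work goes in short steps, Python scripts to look and compute and a tool call to move; the robot and the scene stay as the last step left them, time stands still between calls to the robot, and variables do not carry over. Pictures are saved under pics/ and viewed, about 8 in all and at most 12, crops included, and the job is handed in when it is done.

Besides the shell and the picture viewer there is one more tool, called after "Request:" by a JSON object that holds its "fn" and its "kwargs". apply_moves: Moves the arm, as the interface text tells. Its arguments: {"type":"object","properties":{"steps":{"type":"array"},"squeeze":{"type":"number"}},"required":["steps"]}

```bash
mkdir -p pics; cat > h.py <<'E'
import numpy as np,cv2
from workcell import ctrl,read_camera,get_calibration,job_done
from scipy.spatial.transform import Rotation as R
def shot(n,f):
    c=get_calibration(n);i=read_camera(n);cv2.imwrite(f'pics/{f}.png',i[:,:,::-1]);np.save(f'pics/{f}.npy',i)
    return i,c
def ray(c,u,v):
    T=np.array(c['world_from_camera']);p=np.array([[[u,v]]],float)
    K=np.array([[c['fx'],0,c['cx']],[0,c['fy'],c['cy']],[0,0,1]])
    d=c.get('dist',c.get('distortion'))
    q=cv2.undistortPoints(p,K,None if d is None else np.array(d,float))[0,0]
    return T[:3,3],T[:3,:3]@np.array([q[0],-q[1],-1])
def onz(c,u,v,z):
    o,d=ray(c,u,v);return o+d*(z-o[2])/d[2]
def tri(a,b):
    (o,d),(p,e)=a,b;A=np.stack([d,-e],1);s=np.linalg.lstsq(A,p-o,rcond=None)[0]
    x,y=o+d*s[0],p+e*s[1];return (x+y)/2,np.linalg.norm(x-y)
def totool(dw):
    return R.from_quat(ctrl.sense()['tcp_rot']).inv().apply(dw)
E
python3 - <<'E'
from h import *
s=ctrl.sense();print(s)
for n in ('top','scene'):
    i,c=shot(n,n+'0');print(c)
a=np.hstack([cv2.imread('pics/top0.png')]);
E
```

```text
{'t': 0.0, 'joints': array([-1.26099058e+00,  1.50963280e-01,  1.43802488e+00, -5.30739922e-06,
        1.55378707e+00, -1.33968539e-01]), 'joint_vel': array([-0.0018885 , -0.00038579, -0.00195348,  0.00065037,  0.00091245,
       -0.00019066]), 'tau': array([-5.01827031e-03, -7.13058758e+01, -5.70864844e+01, -7.95130800e-04,
        8.85558111e-03,  1.12843616e-04]), 'eef_pos': array([ 0.24679903, -0.51907187,  0.23069146]), 'tcp_rot': array([-0.68973256, -0.15602995,  0.68980972, -0.1551973 ]), 'force': array([ 0.03974891, -0.63793733,  0.47062204]), 'moment': array([ 0.01908146,  0.01138691, -0.0150614 ]), 'grip_width': 0.9974470559305301}
{'fx': 440.53007063712926, 'fy': 440.53007063712926, 'cx': 280.9790526573915, 'cy': 205.0096999358613, 'world_from_camera': array([[ 0.02446463,  0.99090754, -0.13230166,  0.30553329],
       [-0.99957074,  0.02211246, -0.01921918,  0.01922434],
       [-0.01611892,  0.13271506,  0.99102315,  1.51077013],
       [ 0.        ,  0.        ,  0.        ,  1.        ]])}
{'fx': 419.55017025754063, 'fy': 419.55017025754063, 'cx': 275.72120726328455, 'cy': 205.93468635539546, 'world_from_camera': array([[-0.33842716, -0.54610245,  0.76631532,  1.3854575 ],
       [ 0.9409024 , -0.20766164,  0.26754313,  0.33600133],
       [ 0.01302833,  0.81157178,  0.58410744,  0.75842113],
       [ 0.        ,  0.        ,  0.        ,  1.        ]])}
```

View pics/top0.png

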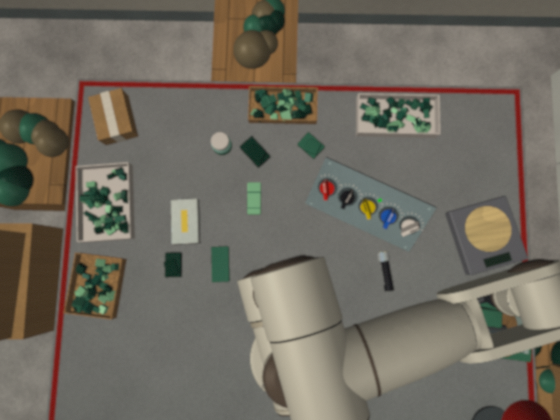

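View pics/scene0.png

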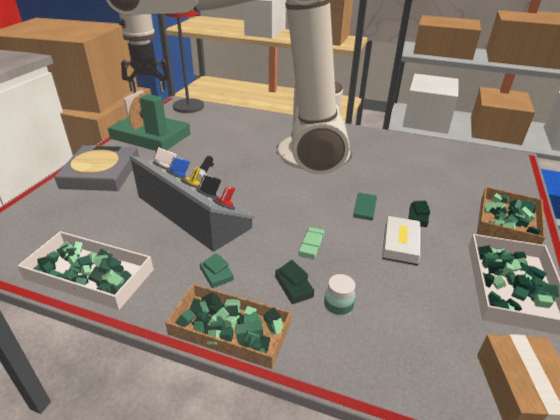

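Top view: slab at (254,198), light box at (184,221) with its amber window, and the knob row from red (327,188) to white (409,227) with yellow at (368,208). The scene view agrees.

```bash
python3 - <<'E'
from h import *
i=np.load('pics/top0.npy');c=get_calibration('top');h=cv2.cvtColor(i,cv2.COLOR_RGB2HSV)
def blob(roi,lo,hi,z,name):
    m=np.zeros(i.shape[:2],np.uint8);x0,y0,x1,y1=roi
    m[y0:y1,x0:x1]=cv2.inRange(h,lo,hi)[y0:y1,x0:x1]
    k=max(cv2.findContours(m,0,2)[0],key=cv2.contourArea)
    P=np.array([onz(c,u,v,z)[:2] for u,v in k[:,0]],np.float32)
    r=cv2.minAreaRect(P);b=cv2.boxPoints(r);e=[b[1]-b[0],b[2]-b[1]];l=max(e,key=np.linalg.norm)
    print(name,np.round(r[0],4),np.round(r[1],3),'long dir deg',round(np.degrees(np.arctan2(l[1],l[0]))%180,1))
for px in [(254,198),(184,221),(178,210),(327,188),(368,208)]: print(px,h[px[1],px[0]])
blob((240,175,270,220),(55,50,90),(90,255,255),.02,'slab')
blob((175,200,195,240),(15,110,120),(35,255,255),.04,'window')
blob((160,190,210,255),(0,0,130),(180,255,255),.04,'stage')
blob((355,195,381,222),(20,130,90),(35,255,255),.13,'yellow')
# knobs on plane of bar tops approx z .095+.052*.82
a=onz(c,327,188,.13);b=onz(c,409,227,.13);y=onz(c,368,208,.13)
print(a,b,y,np.linalg.norm(a-b))
big=cv2.resize(cv2.cvtColor(i,cv2.COLOR_RGB2BGR)[150:255,300:440],None,fx=5.5,fy=5.5,interpolation=cv2.INTER_CUBIC);cv2.imwrite('pics/k0.png',big)
E
```

```text
(254, 198) [ 62  70 163]
(184, 221) [ 24 173 203]
(178, 210) [ 34  20 183]
(327, 188) [  1 208 115]
(368, 208) [ 25 234 119]
slab [0.5269 0.143 ] [0.111 0.045] long dir deg 1.8
window [0.442 0.373] [0.072 0.018] long dir deg 6.8
stage [0.4413 0.3739] [0.151 0.091] long dir deg 4.2
yellow [ 0.4874 -0.2296] [0.054 0.047] long dir deg 37.1
[ 0.54757529 -0.09870716  0.13      ] [ 0.42944086 -0.3559761   0.13      ] [ 0.48648207 -0.22829245  0.13      ] 0.2830954772389321
```

View pics/k0.png

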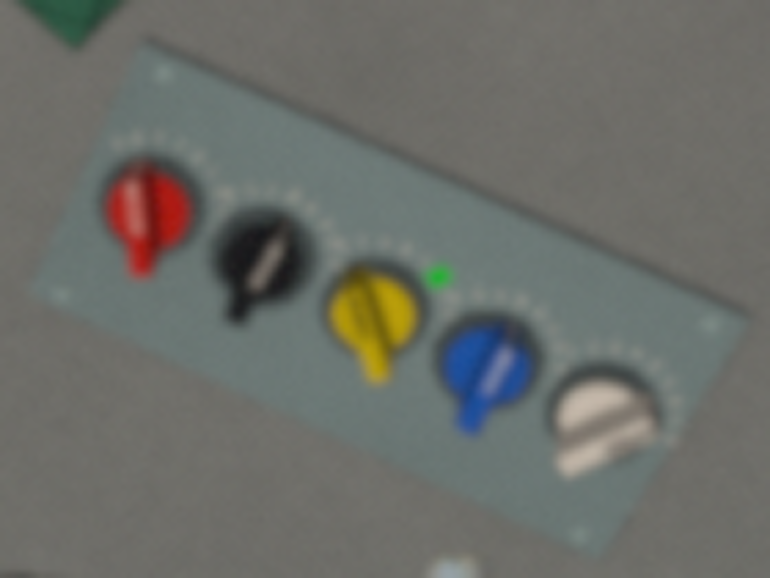

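The close-up shows yellow's pointer line pointing up-left with the green mark up-right of it. Next I work out the moves.

```bash
cat >> h.py <<'E'
def down(yaw):  # tool x down, tool y at yaw in the horizontal
    y=np.array([np.cos(yaw),np.sin(yaw),0]);x=np.array([0,0,-1.]);return R.from_matrix(np.stack([x,y,np.cross(x,y)],1))
def goto(p,Rt):
    s=ctrl.sense();r=R.from_quat(s['tcp_rot'])
    print('shift cm',np.round(r.inv().apply(np.array(p)-s['eef_pos'])*100,2),'rot deg',np.round((r.inv()*Rt).as_rotvec(degrees=True),2))
E
python3 - <<'E'
from h import *
s=ctrl.sense();r=R.from_quat(s['tcp_rot']);print(r.as_matrix().round(3))
for y in (91.8,-88.2):goto([.50,.143,.25],down(np.radians(y)))
goto([.50,-.20,.25],down(np.radians(-88.2)))
c=get_calibration('wrist');print(r.inv().apply(np.array(c['world_from_camera'])[:3,3]-s['eef_pos']),r.as_matrix().T@np.array(c['world_from_camera'])[:3,:3],c['fx'])
E
```

```text
[[-0.     0.429 -0.903]
 [ 0.001 -0.903 -0.429]
 [-1.    -0.001 -0.   ]]
shift cm [ -1.87 -48.93 -51.3 ] rot deg [-1.5637e+02 -8.0000e-02  1.0000e-02]
shift cm [ -1.87 -48.93 -51.3 ] rot deg [2.363e+01 1.000e-02 6.000e-02]
shift cm [ -1.9  -17.95 -36.57] rot deg [2.363e+01 1.000e-02 6.000e-02]
[-1.42757625e-01 -4.68532679e-05 -7.75451593e-02] [[ 1.80192636e-04  3.01800140e-01 -9.53371199e-01]
 [ 9.99998788e-01  1.41984051e-03  6.38471650e-04]
 [ 1.54632588e-03 -9.53370159e-01 -3.01799519e-01]] 339.21286112806786
```

Request:
{"fn": "apply_moves", "kwargs": {"steps": [[8.5, -0.6, -4.1, -4.3, 5, 0, 0], [8.5, -1.2, -8.2, -8.6, 10, 0, 0], [8.5, -1.8, -12.3, -12.9, 15, 0, 0], [8.5, -1.9, -16.4, -17.2, 20, 0, 0], [8.5, -1.9, -20.5, -21.5, 23.6, 0, 0]]}}

```text
t: 0.72
eef_pos: [0.3532, -0.24, 0.2503]
tcp_rot: [0.707, 0.01, -0.707, 0.01]
force: [1.1, -0.2, 0.4]
grip_width: 0.995
```

```bash
python3 -c "
from h import *
print(ctrl.sense()['t'],ctrl.sense()['eef_pos']);goto([.50,.143,.25],down(np.radians(-88.2)))"
```

```text
0.725 [ 0.35321472 -0.2400031   0.25027638]
shift cm [ 3.000e-02 -3.786e+01 -1.578e+01] rot deg [-0.14 -0.01  0.  ]
```

Request:
{"fn": "apply_moves", "kwargs": {"steps": [[8.5, 0, -5.7, -2.4, 0, 0, 0], [8.5, 0, -11.4, -4.8, 0, 0, 0], [8.5, 0, -17.1, -7.1, 0, 0, 0], [8.5, 0, -22.8, -9.5, 0, 0, 0], [8.5, 0, -28.5, -11.9, 0, 0, 0]]}}

```text
t: 1.35
eef_pos: [0.4631, 0.049, 0.2503]
tcp_rot: [0.707, 0.011, -0.707, 0.011]
force: [0.8, -2.1, 0.1]
grip_width: 0.994
```

Request:
{"fn": "apply_moves", "kwargs": {"steps": [[8.5, 0, -4.6, -1.9, 0, 0, 0], [8.5, 0, -9.3, -3.9, 0, 0, 0], [8.5, 0, -9.3, -3.9, 0, 0, 0], [8.5, 0, -9.3, -3.9, 0, 0, 0]]}}

```text
t: 1.85
eef_pos: [0.4986, 0.1408, 0.25]
tcp_rot: [-0.707, -0.011, 0.707, -0.012]
force: [-0.2, -1.0, 1.2]
grip_width: 0.995
```

```bash
python3 - <<'E'
from h import *
s=ctrl.sense();print(s['t'],s['eef_pos'],s['joint_vel'].round(3))
i,c=shot('wrist','w1')
h=cv2.cvtColor(i,cv2.COLOR_RGB2HSV)
m=cv2.inRange(h,(45,40,80),(90,160,255));cv2.imwrite('pics/w1m.png',np.hstack([cv2.resize(i[:,:,::-1],(400,300)),cv2.resize(cv2.merge([m]*3),(400,300))]))
m=cv2.morphologyEx(m,cv2.MORPH_CLOSE,np.ones((9,9)))
k=max(cv2.findContours(m,0,2)[0],key=cv2.contourArea)
for z in (.02,.0):
    P=np.array([onz(c,u,v,z)[:2] for u,v in k[:,0]],np.float32);r=cv2.minAreaRect(P);b=cv2.boxPoints(r)
    l=max([b[1]-b[0],b[2]-b[1]],key=np.linalg.norm);print(r,np.degrees(np.arctan2(l[1],l[0])))
E
```

```text
1.85 [0.49861253 0.14079143 0.24995012] [-0.022 -0.015  0.006  0.001  0.001 -0.   ]
((0.5284305214881897, 0.1415615677833557), (0.10931708663702011, 0.04633302986621857), 1.2277586460113525) 1.2277547
((0.5258677005767822, 0.1414528638124466), (0.1151840090751648, 0.04881967604160309), 1.2277581691741943) 1.2277608
```

View pics/w1m.png

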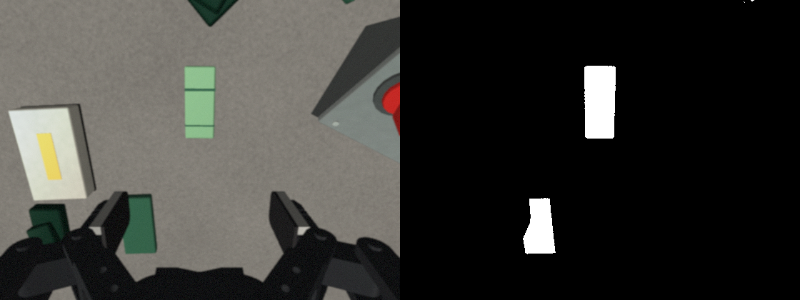

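Wrist view: slab centred at about (280,143) px of the full image, light box at lower left with its window at about (68,218), console right. The slab measures 109 x 46 mm, which matches. Next the stage from the same picture.

```bash
python3 - <<'E'
from h import *
i=np.load('pics/w1.npy');c=get_calibration('wrist');h=cv2.cvtColor(i,cv2.COLOR_RGB2HSV)
m=cv2.inRange(h,(18,110,120),(35,255,255));k=max(cv2.findContours(m,0,2)[0],key=cv2.contourArea)
P=np.array([onz(c,u,v,.04)[:2] for u,v in k[:,0]],np.float32);r=cv2.minAreaRect(P);b=cv2.boxPoints(r)
l=max([b[1]-b[0],b[2]-b[1]],key=np.linalg.norm);print(r,np.degrees(np.arctan2(l[1],l[0])))
goto([.5284,.1415,.08],down(np.radians(-88.8)));goto([.5284,.1415,.0],down(np.radians(-88.8)))
E
```

```text
((0.4421255588531494, 0.3710997402667999), (0.0744728371500969, 0.020748188719153404), 4.419541835784912) 4.4195294
shift cm [17.02 -0.02 -2.99] rot deg [ 0.61  0.02 -0.01]
shift cm [ 2.502e+01 -2.000e-02 -2.990e+00] rot deg [ 0.61  0.02 -0.01]
```

Request:
{"fn": "apply_moves", "kwargs": {"steps": [[7, 5, 0, -1.5, 0.6, 0, 0], [7, 11, 0, -3, 0.6, 0, 0], [7, 17, 0, -3, 0.6, 0, 0], [7, 20, 0, -3, 0.6, 0, 0], [7, 20, 0, -3, 0.6, 0, 0]]}}

```text
t: 2.52
eef_pos: [0.5276, 0.1407, 0.0488]
tcp_rot: [-0.706, -0.007, 0.708, -0.007]
force: [0.2, -0.8, 0.9]
grip_width: 0.824
```

Request:
{"fn": "apply_moves", "kwargs": {"steps": [[7, 2, 0, 0, 0, 0, 0], [7, 3.5, 0, 0, 0, 0, 0], [7, 4.7, 0, 0, 0, 0, 0], [7, 4.9, 0, 0, 0, 0, 0], [7, 4.9, 0, 0, 0, 0, 0]]}}

```text
t: 3.15
eef_pos: [0.5291, 0.142, 0.0017]
tcp_rot: [0.707, 0.008, -0.707, 0.008]
force: [0.7, -0.2, -0.2]
grip_width: 0.821
```

Request:
{"fn": "apply_moves", "kwargs": {"steps": [[4, 0, 0, 0, 0, 0, 0], [4, 0, 0, 0, 0, 0, 0], [3.5, 0, 0, 0, 0, 0, 0], [3.5, 0, 0, 0, 0, 0, 0], [3.5, 0, 0, 0, 0, 0, 0]], "squeeze": 40}}

```text
t: 3.78
eef_pos: [0.5292, 0.1421, 0.002]
tcp_rot: [0.707, 0.008, -0.707, 0.008]
force: [-1.0, -0.0, 5.7]
grip_width: 0.529
```

Request:
{"fn": "apply_moves", "kwargs": {"steps": [[3.5, -1, 0, 0, 0, 0, 0], [3.5, -4, 0, 0, 0, 0, 0], [3.5, -8, 0, 0, 0, 0, 0], [3.5, -12, 0, 0, 0, 0, 0], [3.5, -12, 0, 0, 0, 0, 0]]}}

```text
t: 4.4
eef_pos: [0.5302, 0.1422, 0.1249]
tcp_rot: [0.709, 0.008, -0.705, 0.007]
force: [0.5, 0.4, -3.9]
grip_width: 0.529
```

```bash
python3 - <<'E'
from h import *
print(ctrl.sense()['eef_pos'],ctrl.sense()['grip_width'])
goto([.4421,.3711,.12],down(np.radians(-85.6)))
E
```

```text
[0.53017994 0.14222267 0.12490153] 0.5285484205018137
shift cm [  0.46 -23.07   8.32] rot deg [-3.17 -0.31  0.03]
```

Request:
{"fn": "apply_moves", "kwargs": {"steps": [[3.5, 0, -4, 1.5, -1, 0, 0], [3.5, 0.2, -9, 3.2, -2, -0.1, 0], [3.5, 0.4, -14, 5, -3, -0.2, 0], [3.5, 0.4, -19, 7, -3.2, -0.3, 0], [3.5, 0.4, -23, 8.3, -3.2, -0.3, 0]]}}

```text
t: 5.03
eef_pos: [0.4394, 0.3717, 0.1165]
tcp_rot: [-0.704, -0.027, 0.709, -0.028]
force: [1.5, -0.4, -2.5]
grip_width: 0.531
```

Request:
{"fn": "apply_moves", "kwargs": {"steps": [[3.5, 0, 0, 0, 0, 0, 0], [3.5, 0, 0, 0, 0, 0, 0], [3.5, 0, 0, 0, 0, 0, 0]]}}

```text
t: 5.4
eef_pos: [0.4412, 0.3692, 0.1171]
tcp_rot: [-0.705, -0.027, 0.709, -0.027]
force: [-0.4, -0.4, -2.4]
grip_width: 0.524
```

```bash
python3 - <<'E'
from h import *
print(ctrl.sense()['eef_pos'],ctrl.sense()['grip_width'])
shot('wrist','w2')
goto([.4421,.3711,.06],down(np.radians(-85.6)))
E
```

```text
[0.44124177 0.36923723 0.11705035] 0.5244259137091731
shift cm [ 5.72 -0.18 -0.12] rot deg [-0.05  0.31  0.  ]
```

View pics/w2.png

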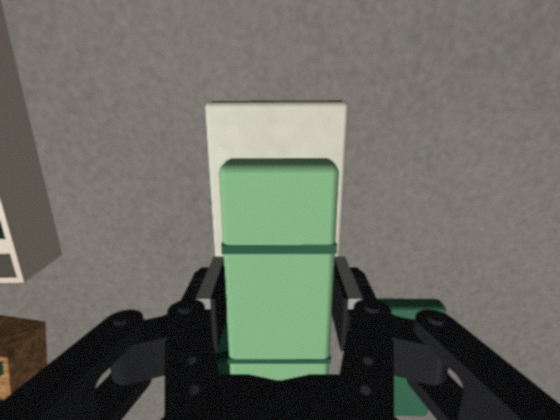

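The slab is held level and squarely above the light box; stage far corners at (207,103) and (346,102), slab far edge at row ~165. I cast these to check the offset.

```bash
python3 - <<'E'
from h import *
c=get_calibration('wrist')
A,B=onz(c,207,104,.04),onz(c,346,103,.04);d=(A-B)/np.linalg.norm(A-B);print('stage',A,B,np.linalg.norm(A-B))
n=np.array([d[1],-d[0],0]); n*=np.sign(n[0]); print('yaw',np.degrees(np.arctan2(n[1],n[0])),'centre',(A+B)/2-.075*n)
zt=ctrl.sense()['eef_pos'][2]-.002+.02
i=np.load('pics/w2.npy');h=cv2.cvtColor(i,cv2.COLOR_RGB2HSV);m=cv2.inRange(h,(45,60,100),(90,160,255))
L=[];Rr=[]
for v in range(180,235,6):
    u=np.where(m[v,200:360])[0]+200;L.append(onz(c,u.min(),v,zt));Rr.append(onz(c,u.max(),v,zt))
L,Rr=np.array(L),np.array(Rr);M=(L+Rr)/2;f=np.polyfit(M[:,0],M[:,1],1);print('slab w',np.linalg.norm(L-Rr,axis=1).mean(),'yaw',np.degrees(np.arctan(f[0])),'L,R yaw',[np.degrees(np.arctan(np.polyfit(q[:,0],q[:,1],1)[0])) for q in (L,Rr)])
v=np.where(m[:,279])[0].min()
for r in (v,v+4,v+8):print(r,i[r,279])
for e in (zt,):
  E_=onz(c,279,v,e);x=E_[0]-.055;print('far edge',E_,'centre',x,np.polyval(f,x))
E
```

```text
stage [0.51194585 0.41950621 0.04      ] [0.51894531 0.33368915 0.04      ] 0.08610203322192832
yaw 4.662866542683669 centre [0.44069381 0.37050074 0.04      ]
slab w 0.043543199407095036 yaw 4.467466554493127 L,R yaw [np.float64(4.276816841576976), np.float64(4.656990643183225)]
165 [ 73 100  74]
169 [106 146 109]
173 [133 179 132]
far edge [0.49546349 0.37358545 0.13521348] centre 0.4404634870369187 0.36961282420708746
```

Request:
{"fn": "apply_moves", "kwargs": {"steps": [[3.5, 2, -0.15, -0.1, 0, 0.3, 0], [3.5, 4, -0.15, -0.1, 0, 0.3, 0], [3.5, 5.5, -0.15, -0.1, 0, 0.3, 0], [3.5, 6.5, -0.15, -0.1, 0, 0.3, 0], [3.5, 6.5, -0.15, -0.1, 0, 0.3, 0]]}}

```text
t: 6.08
eef_pos: [0.4414, 0.3714, 0.0519]
tcp_rot: [-0.706, -0.027, 0.707, -0.027]
force: [-0.5, 0.2, -2.8]
grip_width: 0.529
```

Request:
{"fn": "apply_moves", "kwargs": {"steps": [[3.5, 0.2, 0, 0, 0, 0, 0], [3.5, 0.4, 0, 0, 0, 0, 0], [3.5, 0.6, 0, 0, 0, 0, 0], [3.5, 0.6, 0, 0, 0, 0, 0], [3.5, 0.6, 0, 0, 0, 0, 0]]}}

```text
t: 6.7
eef_pos: [0.4415, 0.3718, 0.0464]
tcp_rot: [0.707, 0.027, -0.707, 0.027]
force: [0.6, 0.5, -3.1]
grip_width: 0.528
```

Request:
{"fn": "apply_moves", "kwargs": {"steps": [[3.5, 0.1, 0, 0, 0, 0, 0], [3.5, 0.2, 0, 0, 0, 0, 0], [3.5, 0.3, 0, 0, 0, 0, 0], [3.5, 0.35, 0, 0, 0, 0, 0], [3.5, 0.35, 0, 0, 0, 0, 0]]}}

```text
t: 7.32
eef_pos: [0.4415, 0.3717, 0.0428]
tcp_rot: [-0.707, -0.027, 0.707, -0.027]
force: [-0.8, 0.1, -2.8]
grip_width: 0.525
```

Request:
{"fn": "apply_moves", "kwargs": {"steps": [[3.5, 0.05, 0, 0, 0, 0, 0], [3.5, 0.1, 0, 0, 0, 0, 0], [3.5, 0.1, 0, 0, 0, 0, 0]]}}

```text
t: 7.7
eef_pos: [0.4415, 0.3717, 0.0421]
tcp_rot: [0.707, 0.027, -0.707, 0.027]
force: [-2.3, -0.9, 3.0]
grip_width: 0.529
```

Contact has been made: the vertical force went from -2.8 to +3 N. Release, then lift.

Request:
{"fn": "apply_moves", "kwargs": {"steps": [[5.2, 0, 0, 0, 0, 0, 0], [5.8, 0, 0, 0, 0, 0, 0], [6.5, 0, 0, 0, 0, 0, 0], [7, 0, 0, 0, 0, 0, 0], [7, 0, 0, 0, 0, 0, 0]]}}

```text
t: 8.32
eef_pos: [0.4415, 0.3717, 0.0419]
tcp_rot: [0.707, 0.027, -0.707, 0.027]
force: [-0.3, -0.4, -0.1]
grip_width: 0.823
```

Request:
{"fn": "apply_moves", "kwargs": {"steps": [[7, -1, 0, 0, 0, 0, 0], [7, -5, 0, 0, 0, 0, 0], [7, -10, 0, 0, 0, 0, 0], [7, -16, 0, 0, 0, 0, 0], [7, -20, 0, 0, 0, 0, 0]]}}

```text
t: 8.95
eef_pos: [0.4416, 0.3718, 0.2457]
tcp_rot: [0.708, 0.028, -0.706, 0.027]
force: [0.1, -0.3, -0.6]
grip_width: 0.818
```

```bash
python3 - <<'E'
from h import *
s=ctrl.sense();print(s['t'],s['eef_pos'],s['grip_width'])
i,c=shot('wrist','w3');h=cv2.cvtColor(i,cv2.COLOR_RGB2HSV)
def box(m,z):
    k=max(cv2.findContours(cv2.morphologyEx(m,cv2.MORPH_CLOSE,np.ones((9,9))),0,2)[0],key=cv2.contourArea)
    P=np.array([onz(c,u,v,z)[:2] for u,v in k[:,0]],np.float32);r=cv2.minAreaRect(P);b=cv2.boxPoints(r)
    l=max([b[1]-b[0],b[2]-b[1]],key=np.linalg.norm);print(np.round(r[0],4),np.round(r[1],4),np.degrees(np.arctan2(l[1],l[0])))
g=cv2.inRange(h,(45,60,80),(90,160,255));box(g,.06)
w=cv2.inRange(h,(15,0,120),(45,60,255))|g;box(w,.04)
E
```

```text
8.95 [0.44158752 0.37179181 0.24572145] 0.818251471645479
[0.4411 0.3721] [0.1066 0.0437] 4.382013
[0.3875 0.3441] [0.439  0.6697] -85.68231
```

View pics/w3.png

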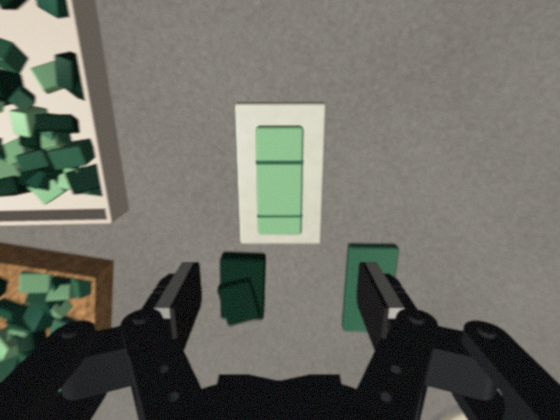

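Slab lies inside the light box outline with even margins. Stage corners at about (235,104), (325,104), (320,243), (240,243). I check the centring and plan the knob approach.

```bash
cat >> h.py <<'E'
def panelpose(yaw,ang,flip=0):
    """tool x into the panel; bar pointer at ang (acw from up slope); tool y across bar"""
    t=np.radians(35);Rc=R.from_euler('z',yaw)
    n=Rc.apply([-np.sin(t),0,np.cos(t)]);up=Rc.apply([np.cos(t),0,np.sin(t)]);left=np.cross(n,up)
    b=np.cos(ang)*up+np.sin(ang)*left
    x=-n;y=-np.cross(n,b) if not flip else np.cross(n,b)
    return R.from_matrix(np.stack([x,y,np.cross(x,y)],1)),n,up,left,b
E
python3 - <<'E'
from h import *
c=get_calibration('wrist')
C=np.array([onz(c,u,v,.04) for u,v in [(235,104),(325,104),(320,243),(240,243)]])
print('stage',C.mean(0),np.linalg.norm(C[0]-C[1]),np.linalg.norm(C[1]-C[2]))
c=get_calibration('top')
P=[onz(c,*q) for q in [(326.9,157.3,.147),(436.4,207.3,.147),(409.1,250.9,.043),(305.8,202.7,.043)]]
P=np.array(P);print(P.round(4));print(np.linalg.norm(P[0]-P[1]),np.linalg.norm(P[2]-P[3]),np.linalg.norm(P[1]-P[2]))
l=P[0]-P[1]+P[3]-P[2];yaw=np.arctan2(l[1],l[0])-np.pi/2;print('yaw',yaw,np.degrees(yaw),'origin',P.mean(0))
B=onz(c,368.2,206.7,.095+.01*.82)
Rt,n,up,left,b=panelpose(yaw,.6);B-=.01*n;print('B',B,'expected (row middle)',P.mean(0))
s=ctrl.sense();r=R.from_quat(s['tcp_rot'])
tgt=B+n*.16-up*.02;print(tgt);goto(tgt,Rt);print(Rt.as_matrix().round(2))
E
```

```text
stage [0.44173934 0.3722409  0.04      ] 0.08985649470135833 0.15013449340586874
[[ 0.6431 -0.0959  0.147 ]
 [ 0.4912 -0.4368  0.147 ]
 [ 0.3582 -0.3788  0.043 ]
 [ 0.5112 -0.0355  0.043 ]]
0.3732671432022799 0.37586284872326614 0.17854538962188912
yaw -0.4192276373758508 -24.019974276877175 origin [ 0.50090696 -0.23678057  0.095     ]
B [ 0.49945803 -0.23607869  0.09500848] expected (row middle) [ 0.50090696 -0.23678057  0.095     ]
[ 0.40066862 -0.19205353  0.21460128]
shift cm [ 3.28 55.96  8.55] rot deg [-5.87 29.44 18.46]
[[ 0.52  0.09 -0.85]
 [-0.23 -0.94 -0.24]
 [-0.82  0.32 -0.47]]
```

Request:
{"fn": "apply_moves", "kwargs": {"steps": [[4.5, 0, 5.8, 0.8, -0.6, 3, 2], [4.5, 0, 11.6, 1.6, -1.2, 6, 4], [4.5, 0, 17.4, 2.4, -1.8, 9, 6], [4.5, 0, 23.2, 3.2, -2.4, 12, 8], [4.5, 0, 29, 4, -3, 15, 9]]}}

```text
t: 9.62
eef_pos: [0.4235, 0.0781, 0.2423]
tcp_rot: [0.792, -0.006, -0.602, 0.098]
force: [0.3, 0.9, 0.6]
grip_width: 0.528
```

```bash
python3 - <<'E'
from h import *
s=ctrl.sense();print(s['eef_pos'],s['joints'].round(2))
Rt,n,up,left,b=panelpose(-.42,.6);B=np.array([.4995,-.236,.095]);goto(B+n*.16-up*.02,Rt)
E
```

```text
[0.42345995 0.07808398 0.24227007] [ 0.12 -0.33  1.88 -0.17  1.33  1.58]
shift cm [ 5.46 25.78  6.87] rot deg [-2.68 14.69  9.24]
```

Request:
{"fn": "apply_moves", "kwargs": {"steps": [[4.5, 1, 5.2, 1.4, -0.5, 3, 1.8], [4.5, 2, 10.4, 2.7, -1, 6, 3.7], [4.5, 3, 15.6, 4.1, -1.6, 9, 5.5], [4.5, 4.4, 20.8, 5.5, -2.1, 12, 7.4], [4.5, 5.4, 25.8, 6.9, -2.7, 14.7, 9.2]]}}

```text
t: 10.25
eef_pos: [0.4039, -0.1652, 0.2169]
tcp_rot: [0.854, -0.038, -0.495, 0.158]
force: [1.9, 0.6, 0.5]
grip_width: 0.526
```

Request:
{"fn": "apply_moves", "kwargs": {"steps": [[4.5, 0, 0, 0, 0, 0, 0], [4.5, 0, 0, 0, 0, 0, 0]]}}

```text
t: 10.5
eef_pos: [0.4042, -0.1638, 0.2166]
tcp_rot: [0.853, -0.037, -0.496, 0.157]
force: [0.3, -0.2, 0.1]
grip_width: 0.528
```

```bash
python3 - <<'E'
from h import *
s=ctrl.sense();print(s['t'],s['eef_pos'],s['joints'].round(2))
shot('wrist','w4')
E
```

```text
10.5 [ 0.40417627 -0.16376894  0.21661257] [-0.67 -0.55  2.14  0.17  0.99  0.67]
```

View pics/w4.png

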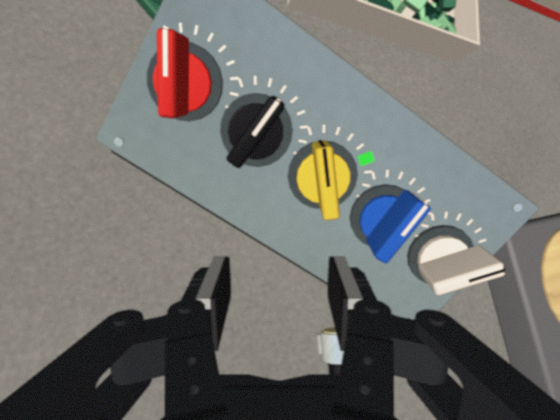

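View w4: yellow knob at about (324,178), its pointer end with dark line at about (322,145), green mark at (366,158). Crop for the bar outline.

```bash
python3 - <<'E'
from h import *
i=np.load('pics/w4.npy');h=cv2.cvtColor(i,cv2.COLOR_RGB2HSV);c=get_calibration('wrist')
big=cv2.resize(i[120:240,270:390,::-1],None,fx=5,fy=5,interpolation=cv2.INTER_CUBIC);cv2.imwrite('pics/w4c.png',big)
B=np.array([.4995,-.236,.095]);yaw=-.42;Rt,n,up,left,b=panelpose(yaw,.6)
def onp(u,v,hh):
    o,d=ray(c,u,v);return o+d*((B+n*hh-o)@n)/(d@n)
m=cv2.inRange(h,(50,150,120),(75,255,255))[130:190,340:390];ys,xs=np.nonzero(m);g=onp(xs.mean()+340,ys.mean()+130,0)
print('green px',xs.mean()+340,ys.mean()+130,'->B',g-.042*(np.cos(.6)*up-np.sin(.6)*left))
# collars of dark base: panel corners screws (121,142)?; predicted axis pixel check
T=np.array(c['world_from_camera'])
def proj(p):
    q=T[:3,:3].T@(p-T[:3,3]);return c['cx']+c['fx']*q[0]/-q[2],c['cy']-c['fy']*q[1]/-q[2]
for hh in (0,.014,.052):print(hh,proj(B+n*hh))
for k in (-2,-1,1,2):print(k,proj(B+left*.072*k+n*.006))
E
```

```text
green px 365.67164179104475 158.15671641791045 ->B [ 0.50106545 -0.23450978  0.09557539]
0 (np.float64(322.9681242261981), np.float64(176.60580527514463))
0.014 (np.float64(324.58750628178893), np.float64(180.3555886959324))
0.052 (np.float64(329.7990088054358), np.float64(192.42315835504834))
-2 (np.float64(442.1716049677084), np.float64(258.9829172876144))
-1 (np.float64(385.0890542794198), np.float64(220.0649350808022))
1 (np.float64(257.3200976671274), np.float64(132.95407685770692))
2 (np.float64(185.5083059789351), np.float64(83.99393058775816))
```

View pics/w4c.png

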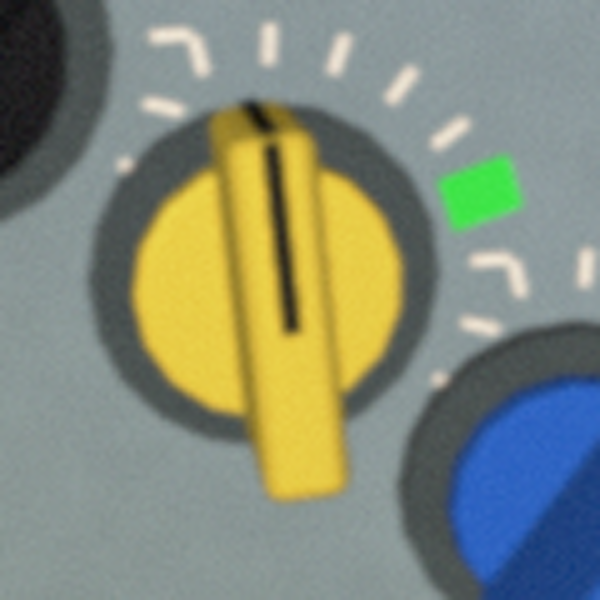

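The crop shows bar-top ends at full-image (324.4,147.4) for the pointer and (331.4,218.6) for the tail, with the disc centre at (323.6,178).

```bash
python3 - <<'E'
from h import *
c=get_calibration('wrist')
B=np.array([.500,-.2355,.095]);yaw=-.42;Rt,n,up,left,b=panelpose(yaw,.6)
def onp(u,v,hh):
    o,d=ray(c,u,v);return o+d*((B+n*hh-o)@n)/(d@n)
p,q=onp(324.4,147.4,.052),onp(331.4,218.6,.052);d=p-q;L=np.linalg.norm(d);a=np.arctan2(d@left,d@up)
ax=q+d/L*.026-n*.052
D=onp(323.6,178,.014)-.014*n
# row direction from collars? disc
print('len',L,'pointer angle',a,'lamp',.9-a,'axis from bar',ax,'from disc',D)
B=(ax+D)/2; print('B',B)
Rt,n,up,left,b=panelpose(yaw,a)
for hh in (.12,.021,):
    goto(B+n*hh+b*.004,Rt)
E
```

```text
len 0.05753442113315804 pointer angle 0.735369246147625 lamp 0.16463075385237502 axis from bar [ 0.50272019 -0.23391864  0.09628765] from disc [ 0.501285   -0.23464377  0.0955771 ]
B [ 0.50200259 -0.2342812   0.09593237]
shift cm [ 4.56  3.67 -1.34] rot deg [-7.98  1.05  1.3 ]
shift cm [14.45  3.88 -1.54] rot deg [-7.98  1.05  1.3 ]
```

Request:
{"fn": "apply_moves", "kwargs": {"steps": [[3, 1.5, 1.2, -0.3, -2.7, 0.3, 0.4], [3, 3, 2.4, -0.6, -5.4, 0.7, 0.9], [3, 4.5, 3.7, -1, -8, 1, 1.3], [3, 4.5, 3.7, -1, -8, 1, 1.3], [3, 4.5, 3.7, -1, -8, 1, 1.3]]}}

```text
t: 11.18
eef_pos: [0.4393, -0.2051, 0.1948]
tcp_rot: [0.844, -0.01, -0.488, 0.222]
force: [-1.7, 0.6, -0.5]
grip_width: 0.352
```

```bash
python3 - <<'E'
from h import *
s=ctrl.sense();print(s['t'],s['eef_pos'],s['grip_width'],s['joints'].round(2))
Rt,n,up,left,b=panelpose(-.42,.735);B=np.array([.502,-.2343,.0955])
goto(B+n*.07,Rt);goto(B+n*.021,Rt)
i,c=shot('wrist','w5');cv2.imwrite('pics/w5c.png',cv2.resize(i[60:360,130:430,::-1],(600,600)))
T=np.array(c['world_from_camera'])
def proj(p):
    q=T[:3,:3].T@(p-T[:3,3]);return np.round([c['cx']+c['fx']*q[0]/-q[2],c['cy']-c['fy']*q[1]/-q[2]],1)
print('pred pointer top,tail top,axis disc (crop px)',[(proj(p)-[130,60])*2 for p in (B+n*.052+b*.034,B+n*.052-b*.026,B+n*.014)])
E
```

```text
11.175 [ 0.43930995 -0.20512535  0.1947622 ] 0.3515982355496926 [-0.71 -0.42  2.13  0.22  0.86  0.46]
shift cm [5.1  0.06 0.09] rot deg [0.05 0.04 0.05]
shift cm [10.    0.07  0.09] rot deg [0.05 0.04 0.05]
pred pointer top,tail top,axis disc (crop px) [array([299.8, 224.8]), array([299.6, 396.4]), array([299.4, 291. ])]
```

View pics/w5c.png

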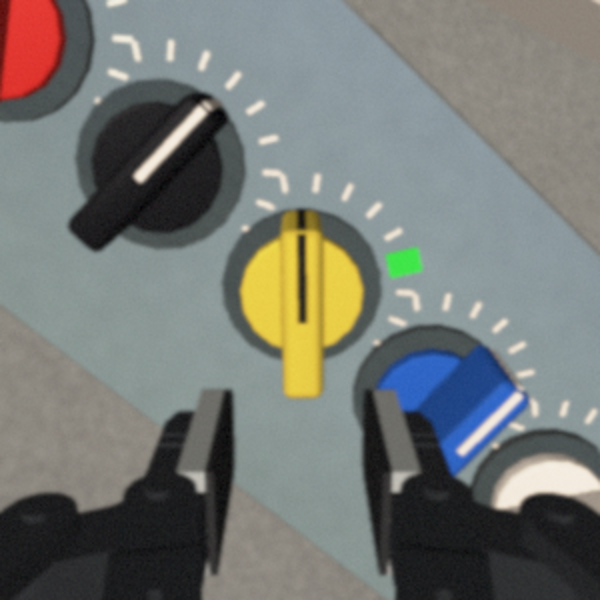

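Bar is centred at crop column 302 against a predicted 300, and the ends match within 5 px. Descending and gripping.

Request:
{"fn": "apply_moves", "kwargs": {"steps": [[3, 3, 0.05, 0.1, 0, 0, 0], [3, 6, 0.05, 0.1, 0, 0, 0], [3, 8.5, 0.05, 0.1, 0, 0, 0], [3, 9.9, 0.05, 0.1, 0, 0, 0], [3, 9.9, 0.05, 0.1, 0, 0, 0]]}}

```text
t: 11.85
eef_pos: [0.49, -0.23, 0.1128]
tcp_rot: [0.844, -0.01, -0.489, 0.222]
force: [-0.3, 0.2, 0.4]
grip_width: 0.35
```

Request:
{"fn": "apply_moves", "kwargs": {"steps": [[1, 0, 0, 0, 0, 0, 0], [1, 0, 0, 0, 0, 0, 0], [0.5, 0, 0, 0, 0, 0, 0], [0.5, 0, 0, 0, 0, 0, 0]], "squeeze": 35}}

```text
t: 12.35
eef_pos: [0.4899, -0.23, 0.114]
tcp_rot: [0.844, -0.01, -0.488, 0.222]
force: [0.6, 6.0, 0.1]
grip_width: 0.159
```

```bash
python3 - <<'E'
from h import *
s=ctrl.sense();print(s['t'],s['eef_pos'],s['grip_width'],s['force'],s['moment'],s['joints'].round(2))
Rt,n,up,left,b=panelpose(-.42,.735);B=np.array([.502,-.2343,.0955])
goto(B+n*.021,Rt)
E
```

```text
12.35 [ 0.489923   -0.23001194  0.11396077] 0.1589838173895613 [0.55582198 5.95067139 0.09030998] [0.83960824 0.18779869 0.38819765] [-0.67 -0.19  2.14  0.25  0.61  0.43]
shift cm [ 0.14 -0.08 -0.06] rot deg [ 0.01  0.03 -0.02]
```

Request:
{"fn": "apply_moves", "kwargs": {"steps": [[0.5, 0, 0, 0, 7, 0, 0], [0.5, 0, 0, 0, 14, 0, 0], [0.5, 0, 0, 0, 21, 0, 0], [0.5, 0, 0, 0, 28, 0, 0], [0.5, 0, 0, 0, 35, 0, 0]]}}

```text
t: 12.98
eef_pos: [0.4899, -0.2307, 0.1142]
tcp_rot: [0.872, -0.158, -0.462, -0.043]
force: [-2.7, -3.7, -2.0]
grip_width: 0.163
```

Request:
{"fn": "apply_moves", "kwargs": {"steps": [[0.5, 0, 0, 0, 7, 0, 0], [0.5, 0, 0, 0, 14, 0, 0], [0.5, 0, 0, 0, 21, 0, 0], [0.5, 0, 0, 0, 28, 0, 0], [0.5, 0, 0, 0, 28, 0, 0]]}}

```text
t: 13.6
eef_pos: [0.4896, -0.2311, 0.1141]
tcp_rot: [0.835, -0.265, -0.41, -0.252]
force: [-6.5, -7.1, -0.5]
grip_width: 0.158
```

```bash
python3 - <<'E'
from h import *
s=ctrl.sense();print(s['t'],s['eef_pos'],s['grip_width'],s['force'],s['moment'],s['joints'].round(2))
Rt,n,up,left,b=panelpose(-.42,-.6);B=np.array([.502,-.2343,.0955])
goto(B+n*.021,Rt)
E
```

```text
13.6 [ 0.48960865 -0.23106659  0.11408823] 0.1576699511028688 [-6.52889883 -7.08269533 -0.50038336] [-0.8199821   1.37840535 -0.96961315] [-0.67 -0.19  2.14  0.24  0.61  1.53]
shift cm [ 0.15 -0.19  0.1 ] rot deg [13.41 -0.09 -0.13]
```

Request:
{"fn": "apply_moves", "kwargs": {"steps": [[0.5, 0, 0, 0, 5, 0, 0], [0.5, 0, 0, 0, 10, 0, 0], [0.5, 0, 0, 0, 13.4, 0, 0], [0.5, 0, 0, 0, 13.4, 0, 0], [0.5, 0, 0, 0, 13.4, 0, 0]]}}

```text
t: 14.22
eef_pos: [0.4894, -0.2312, 0.114]
tcp_rot: [0.801, -0.311, -0.377, -0.347]
force: [-10.9, -9.2, -0.9]
grip_width: 0.155
```

Request:
{"fn": "apply_moves", "kwargs": {"steps": [[3, 0, 0, 0, 0, 0, 0], [3, 0, 0, 0, 0, 0, 0], [3, 0, 0, 0, 0, 0, 0], [3, 0, 0, 0, 0, 0, 0]]}}

```text
t: 14.72
eef_pos: [0.4901, -0.2304, 0.1132]
tcp_rot: [0.8, -0.31, -0.377, -0.347]
force: [0.7, 0.6, -0.4]
grip_width: 0.353
```

Request:
{"fn": "apply_moves", "kwargs": {"steps": [[3, -1, 0, 0, 0, 0, 0], [3, -4, 0, 0, 0, 0, 0], [3, -8, 0, 0, 0, 0, 0], [3, -10, 0, 0, 0, 0, 0], [3, -10, 0, 0, 0, 0, 0]]}}

```text
t: 15.35
eef_pos: [0.4377, -0.2072, 0.197]
tcp_rot: [0.801, -0.31, -0.376, -0.347]
force: [0.3, 0.4, -0.0]
grip_width: 0.35
```

```bash
python3 - <<'E'
from h import *
s=ctrl.sense();print(s['t'],s['eef_pos'],s['grip_width'])
Rt,n,up,left,b=panelpose(-.42,-.6);B=np.array([.502,-.2343,.0955])
goto(B+n*.121,Rt)
i,c=shot('wrist','w6');cv2.imwrite('pics/w6c.png',cv2.resize(i[60:360,130:430,::-1],(600,600)))
T=np.array(c['world_from_camera'])
def proj(p):
    q=T[:3,:3].T@(p-T[:3,3]);return np.round([c['cx']+c['fx']*q[0]/-q[2],c['cy']-c['fy']*q[1]/-q[2]],1)
print('pred pointer top,tail top,axis disc (crop px)',[(proj(p)-[130,60])*2 for p in (B+n*.052+b*.034,B+n*.052-b*.026,B+n*.014)])
shot('top','top1')
E
```

```text
15.35 [ 0.43772629 -0.20716042  0.19700486] 0.3500006395973476
shift cm [ 0.22 -0.06  0.17] rot deg [ 0.12 -0.19 -0.02]
pred pointer top,tail top,axis disc (crop px) [array([296.8, 226. ]), array([296.6, 396.2]), array([296.6, 292. ])]
```

View pics/w6c.png

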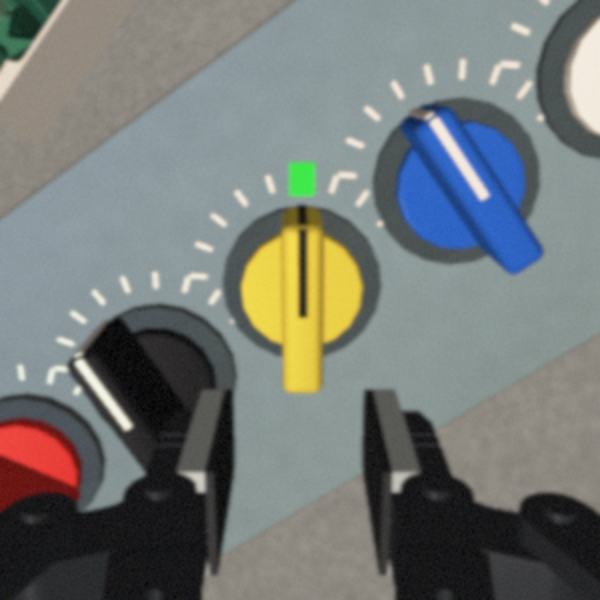

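The pointer line (column 303) runs straight into the green mark (centre column 302). Last, I check the rest of the table and hand in.

```bash
python3 - <<'E'
from h import *
a,b=np.load('pics/top0.npy').astype(int),np.load('pics/top1.npy').astype(int)
d=np.abs(a-b).max(2)
for n,(x,y) in dict(jar=(221,142),c1=(255,151),c2=(311,145),c3=(173,264),cut=(220,264),torch=(386,271),red=(327,188),stage=(184,221)).items():
    print(n,np.mean(d[y-15:y+15,x-15:x+15]>35).round(3))
c=get_calibration('top');h=cv2.cvtColor(b.astype(np.uint8),cv2.COLOR_RGB2HSV)
m=cv2.inRange(h,(50,40,80),(90,255,255));m[:, :160]=0;m[:,210:]=0;m[:190]=0;m[252:]=0
k=max(cv2.findContours(m,0,2)[0],key=cv2.contourArea);P=np.array([onz(c,u,v,.06)[:2] for u,v in k[:,0]],np.float32);print('slab',cv2.minAreaRect(P))
job_done()
E
```

```text
jar 0.0
c1 0.0
c2 0.0
c3 0.0
cut 0.0
torch 0.023
red 0.0
stage 0.483
slab ((0.43891289830207825, 0.37130221724510193), (0.10758786648511887, 0.04647224023938179), 3.220885992050171)
the job is handed in; nothing more can be done
```

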